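# Raise the telescoping camera stand to its second stop and hold it

## Robot

A 6-joint arm with a two-finger parallel gripper is mounted at the origin on the work surface; the furniture and walls round the work are solid. World frame = base frame: x ahead of the robot, y to its left, z up, the work surface at z = 0. Lengths are in m, angles in degrees, forces in N, time in s.
With the tool pointing down it reaches from about 0.2 to 0.875 m from the base axis. Payload 3.4 kg.
Tool frame: the origin (TCP) lies at the very end of the fingers, on their centre line; the grasp point (between the pads) lies 19 mm behind it (pinch_z is the distance from the TCP to the grasp point, in m); z points along the fingers, y is the line along which they close (so a half turn about z gives the same grasp; the last joint's range is limited). The gripper opens to 94 mm and grips with 3 to 60 N. Pads are 16 mm wide; open, the fingers measure 119 mm over their backs; the gripper's body (75 mm by 177 mm) begins 78 mm behind the grasp point.
Start: joints at [-81.131, 15.808, 86.224, -0, 77.962, -6.933], TCP at [0.157, -0.553, 0.205] pointing down, gripper open.
Joint ranges: [-165.64, 165.64], [-43.16, 119.46], [12.63, 154.43], [-67.54, 247.53], [6.08, 155.33], [-154.97, 154.97]. Speed limits (degrees/s): [147.25, 147.25, 180, 180, 180, 180].

## Interface

Orientations are given as a 3x3 rotation matrix whose columns are the frame's x, y, z axes.
In Python, from rig import * gives the robot as it stands.
- The arm moves only by the tool drive_tool, never from a script. Its argument "rows" is a list of rows, each an object of numbers: "tx", "ty", "tz": the shift along the tool's x, y, z in m; "twist": the turn about the tool's z in rad; "hand": the opening, from 0 (shut) to 1 (fully open). In form: [{"tx": .., "ty": .., "tz": .., "twist": .., "hand": ..}, ...]. A call has 1 to 20 rows; each row shifts and turns the commanded pose from where the row before left it, along the tool's axes as they then stand; what a row does not reach is not made up. A row lasts 1/8 s, in which the tool goes at most 62.5 mm and 10.7 degrees, less where a joint would pass 70% of its speed; a pose out of reach is approached as far as the arm can. A call with a gripper value outside its range is refused whole. The fingers move at their own pace and stop on an object; the grip force is fixed at half the most. Time passes only in rows, so rows that do not move let the fingers close. It gives the time, the measured TCP pose, the force, the opening and the grip force at its end, in the units of the state.
- observe(): the state, without advancing time (a new reading comes with each control period).
- get_image(name): name is "scene" or "side" or "wrist"; returns a dict with "frame" (420x560x3 uint8, blue, green, red), "depth" (420x560 float32, m along the optical axis (not along the pixel's ray), 0 where there is no reading), "camera_matrix" (3x3 intrinsics, pixels), "extrinsics" (4x4, takes a point from world to camera coordinates). Camera axes: x right, y down, z forward; pixel columns grow to the right and rows downward; lengths in m; the calibration is good to about 2 mm. The wrist camera is an equidistant fisheye: a pixel r from the principal point sees the ray r / f radians off the axis. A picture is of the moment at which its call begins.
- job_done(): hands the job in; it is judged then, once.
Trained networks look in a picture, given as the dict that the camera call returned (one of the last four; its "shot" number tells which), for a name from the list of things; names that differ only in an ending like _2 or _b are one class to them, and where a whole thing is asked for, a point or a joint stands for the part that bears it (a point fixed in the world has none). Each returns a list of dicts, best first, with "conf" (0 to 1); they miss things now and then, are a little off and sometimes report something else, mostly with a low value. They report only what shows in the picture. A call takes as long as a camera call.
- look_for(picture, query): "at" ([x, y, z] in m, in the coordinates of the camera as it stood for that picture, good to about 4 mm: the middle of the surface that is visible of it).
The state is a dict: "clock": time; "joint_pos": joint angles; "dq": joint speeds; "tau": joint torques, N m; "tcp_pos": TCP position; "tool_rot": TCP orientation; "wrist_force": force on the tool from outside, world axes, zero at the start; "wrist_torque": the same for the moment, N m; "gripper_width": opening from 0.0 (shut) to 1.0 (fully open); "grip_force": force on a finger pad.
Only numpy, scipy, OpenCV 4.12 (cv2) and the standard library are available. Lean on these libraries where they do the work, as an engineer would, in place of code of your own. Each camera call takes 0.05 s, during which the arm holds its last target. There are 200 camera calls.

## Task

Please raise the little camera stand on the desk so that I can mount the webcam: squeeze in the orange release button on the side of its grip and pull the column up, past the first stop, until it will not go any further at the second stop. Do not lift, tip or drag the stand or disturb the other things, and finish while still holding the column up at the second stop, because it sinks if you let go and I still have to tighten its clamp.

Things in the scene. Friction and masses are not known exactly. Their poses are not given: they have to be found in the camera images.
- camera_stand: telescoping camera stand, loose on the desk: round dark steel foot 132 mm across, 18 mm high, 2.2 kg; black outer tube 27 mm across; clamp collar 38 mm across at its top, with a small grey wing screw on the -x side. Origin: centre of the foot's underside; z up along the column; +y is the side of the orange button
- grip (a point): centre of the black grip on top of the column (185 mm above the desk when down; moves with the column; axes as the stand's): a block 30 mm along x, 34 along y, 46 high, button on its +y side, flat ribbed pad on its -y side. Over it a round platform 30 mm across, top 30 mm above this point, with a 10 mm brass screw. Between button and pad: 40 mm with the button out, 35 mm pushed in
- button (a point): middle of the outer face of the orange button (20 mm wide along x, 26 mm high), 23 mm from the column's axis when out, at the height of the grip's centre. Squeeze it against the pad opposite, one finger on each, from above
- collar_top (a point): centre of the top of the collar, 150 mm above the desk; the grip's underside is 12 mm above it when the column is down
- column (a joint): how far the column (about 0.42 kg) is drawn up, m: 0 down and locked; 0.050 first stop, a spring click that takes 4 to 9 N on top of the weight to pull through (with the button out, a lock pin also drops in there and holds fast until the button is pushed again); 0.100 second stop, a hard end with no lock: let go, it drops back. A pull over 25 N there lifts the whole stand
- release (a joint): how far the orange button is pushed in, m: 0 out, 0.005 fully in; its spring takes about 1 N at first, 2 N fully in, so a light squeeze is enough (squeeze harder for a firm pull). At 0.0035 or more the column is free to move
- webcam: black webcam bar, 34 x 88 x 38 mm (leave it alone). Origin: centre of its underside
- stapler: dark stapler, 150 x 36 x 56 mm (leave it alone). Origin: centre of its underside
- tape_dispenser: blue tape dispenser, 154 x 48 x 75 mm (leave it alone). Origin: centre of its underside
- hole_punch: blue hole punch, 127 x 122 x 65 mm (leave it alone). Origin: centre of its underside
- sticky_notes: yellow pad of sticky notes, 77 x 77 x 18 mm (leave it alone). Origin: centre of its underside
- glue_stick: red glue stick, standing, 29 x 29 x 91 mm (leave it alone). Origin: centre of its underside
- masking_tape: roll of masking tape, 100 mm across, 25 mm high (leave it alone). Origin: centre of its underside

How it is judged:
By the outcome, as a careful person would: the job done as asked, in the order asked, and still so for the second after the job is handed in, while the arm keeps its last pose, push and grip.
It also fails if it takes over 38 s, if anything falls off the work surface, if the arm or the gripper's body presses on something with over 40 N, if the wrist force passes 120 N, or if a joint passes its speed limit or range.

## Working session

There is one attempt and no reset: what is moved stays moved. The work goes in short steps, Python scripts to look and compute and a tool call to move; the robot and the scene stay as the last step left them, time stands still between calls to the robot, and variables do not carry over. Pictures are saved under pics/ and viewed, at most 10 in all, crops included, and the job is handed in when it is done.

Besides the shell and the picture viewer there is one more tool, called after "Request:" as a command line: name --argument value ..., lists and objects as JSON in quotes. drive_tool: Moves the arm, as the interface text tells. Its arguments: {"type":"object","properties":{"rows":{"type":"array","items":{"type":"object","properties":{"tx":{"type":"number"},"ty":{"type":"number"},"tz":{"type":"number"},"twist":{"type":"number"},"hand":{"type":"number"}}}}},"required":["rows"]}

```bash
mkdir -p pics
cat > h.py <<'E'
from rig import *
import numpy as np, cv2
def world(p,at):
    E=np.array(p["extrinsics"]); return E[:3,:3].T@(np.array(at)-E[:3,3])
def find(p,q,n=2):
    for d in look_for(p,q)[:n]:
        print(q,round(d["conf"],2),world(p,d["at"]).round(4))
E
python3 - <<'E'
from h import *
a=get_image("scene");b=get_image("side")
cv2.imwrite("pics/a.png",a["frame"]);cv2.imwrite("pics/b.png",b["frame"])
for p in(a,b):
    for q in("camera_stand","grip","button","collar_top","webcam","stapler","tape_dispenser","hole_punch","glue_stick"):find(p,q)
s=observe();print(s["clock"],s["tcp_pos"],np.round(s["tool_rot"],3).tolist(),s["gripper_width"])
E
```

```text
camera_stand 0.94 [ 0.4619 -0.0402  0.0157]
camera_stand 0.75 [ 0.4646 -0.0414  0.1961]
grip 0.67 [ 0.4639 -0.0418  0.197 ]
button 0.64 [ 0.4574 -0.0319  0.1908]
collar_top 0.59 [ 0.4609 -0.0399  0.0146]
webcam 0.8 [0.3608 0.2881 0.04  ]
webcam 0.42 [ 0.3428 -0.1389  0.013 ]
stapler 0.68 [ 0.5579 -0.0748  0.0408]
stapler 0.15 [ 0.4626 -0.0408  0.1977]
tape_dispenser 0.8 [0.5705 0.111  0.0257]
tape_dispenser 0.73 [ 0.4589 -0.0304  0.1896]
hole_punch 0.97 [0.4747 0.289  0.0612]
hole_punch 0.34 [0.2644 0.2488 0.0211]
glue_stick 0.85 [0.5798 0.2111 0.067 ]
camera_stand 0.7 [ 0.4695 -0.0367  0.0235]
grip 0.71 [ 0.4699 -0.0394  0.1927]
collar_top 0.85 [ 0.4706 -0.038   0.023 ]
webcam 0.57 [0.3696 0.2943 0.0337]
stapler 0.7 [ 0.5633 -0.0376  0.0483]
stapler 0.6 [0.3684 0.2944 0.0335]
tape_dispenser 0.75 [0.5685 0.1248 0.0357]
tape_dispenser 0.71 [ 0.4692 -0.0395  0.1944]
hole_punch 0.88 [0.4914 0.2961 0.0556]
glue_stick 0.59 [0.5856 0.2198 0.0513]
1.0 [ 0.15658928 -0.55328856  0.20548657] [[0.962, 0.272, 0.0], [0.272, -0.962, -0.0], [-0.0, 0.0, -1.0]] 0.9977024378592627
```

View pics/a.png

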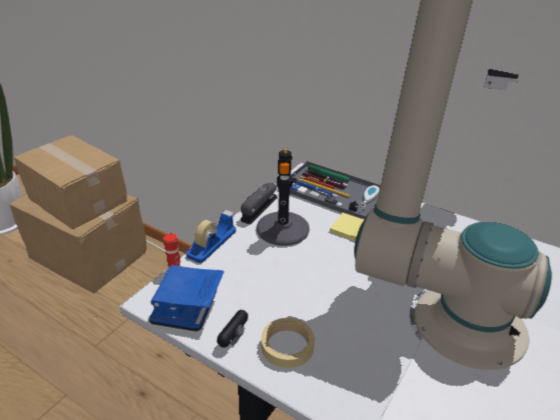

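View pics/b.png

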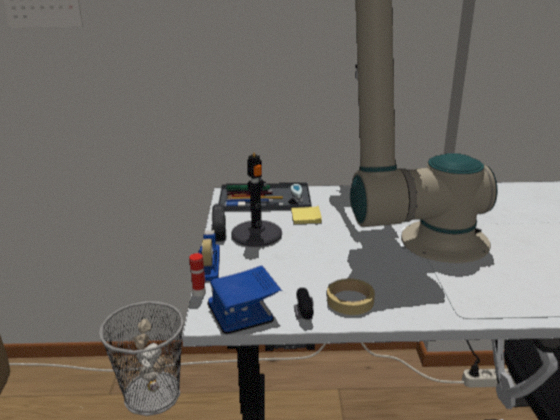

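The scene picture shows the stand at (285,200) with its orange button at (285,169). In the side picture the button is at (258,170). Next I'll get the column axis and the direction the button faces.

```bash
cat >> h.py <<'E'
def cloud(p):
    d=p["depth"];K=np.array(p["camera_matrix"]);E=np.array(p["extrinsics"])
    v,u=np.indices(d.shape)
    c=np.stack([(u-K[0,2])/K[0,0]*d,(v-K[1,2])/K[1,1]*d,d],-1)
    w=(c-E[:3,3])@E[:3,:3]; w[d<=0]=np.nan
    return w
def orange(p):
    h=cv2.cvtColor(p["frame"],cv2.COLOR_BGR2HSV)
    return (h[...,0]>5)&(h[...,0]<18)&(h[...,1]>190)&(h[...,2]>120)
E
python3 - <<'E'
from h import *
for n in("scene","side"):
    p=get_image(n);w=cloud(p)
    near=np.hypot(w[...,0]-.466,w[...,1]+.04)
    m=orange(p)&(near<.06)&(w[...,2]>.15)
    P=w[m];print(n,"orange",len(P),np.median(P,0).round(4),np.ptp(P,axis=0).round(3))
    print(" svd",np.linalg.svd(P-P.mean(0))[2].round(2).tolist(),np.std(P,0).round(4))
    f=w[(near<.09)&(w[...,2]>.013)&(w[...,2]<.022)]
    (c,r)=cv2.minEnclosingCircle(f[:,:2].astype(np.float32));print(" foot",c,r,len(f))
    E=np.array(p["extrinsics"]);print(" cam",(-E[:3,:3].T@E[:3,3]).round(2))
    for lo,hi in((.025,.11),(.17,.205)):
        t=w[(near<.05)&(w[...,2]>lo)&(w[...,2]<hi)];print(" seg",lo,np.median(t,0).round(4),len(t))
E
```

```text
scene orange 79 [ 0.4591 -0.0332  0.1908] [0.02  0.013 0.027]
 svd [[-0.02, 0.08, -1.0], [-0.94, -0.34, -0.01], [0.34, -0.94, -0.09]] [0.0045 0.0027 0.0074]
 foot (0.4807034134864807, -0.05017881095409393) 0.07629846781492233 1066
 cam [-0.03  0.77  0.73]
 seg 0.025 [ 0.4623 -0.0421  0.0614] 389
 seg 0.17 [ 0.4592 -0.0349  0.1898] 193
side orange 13 [ 0.4593 -0.0307  0.1978] [0.01  0.009 0.006]
 svd [[-0.76, -0.64, -0.09], [-0.21, 0.11, 0.97], [0.61, -0.76, 0.21]] [0.0031 0.0027 0.0019]
 foot (0.48046767711639404, -0.04649213328957558) 0.07628468424081802 773
 cam [0.43 1.19 0.66]
 seg 0.025 [ 0.4688 -0.041   0.0634] 357
 seg 0.17 [ 0.4691 -0.0346  0.1881] 203
```

Request:
drive_tool --rows '[{"tz": -0.045,"hand": 1},{"tz": -0.045},{"tx": 0.0363,"ty": -0.0329},{"tx": 0.0363,"ty": -0.0329},{"tx": 0.0363,"ty": -0.0329},{"tx": 0.0363,"ty": -0.0329},{"tx": 0.0363,"ty": -0.0329},{"tx": 0.0363,"ty": -0.0329},{"tx": 0.0363,"ty": -0.0329},{"tx": 0.0363,"ty": -0.0329},{"tx": 0.0363,"ty": -0.0329},{"tx": 0.0363,"ty": -0.0329},{"tx": 0.0363,"ty": -0.0329},{"tx": 0.0363,"ty": -0.0329},{},{}]'

```text
schema error: expected keys tx, ty, tz, twist, hand
```

Run:
```python
from h import *
s=observe();print(s["clock"],s["tcp_pos"],np.round(s["tool_rot"],3).tolist(),s["gripper_width"],s["wrist_force"])
p=get_image("wrist");cv2.imwrite("pics/c.png",p["frame"])
for q in("grip","button","camera_stand","collar_top"):find(p,q)
np.savez("c.npz",K=p["camera_matrix"],E=p["extrinsics"],d=p["depth"],f=p["frame"])
K=np.array(p["camera_matrix"]);E=np.array(p["extrinsics"]);d=p["depth"]
v,u=np.indices(d.shape);x=(u-K[0,2])/K[0,0];y=(v-K[1,2])/K[1,1];r=np.hypot(x,y)+1e-9
k=np.tan(r)/r;c=np.stack([x*k*d,y*k*d,d],-1);w=(c-E[:3,3])@E[:3,:3];w[d<=0]=np.nan
m=orange(p)&(np.hypot(w[...,0]-.469,w[...,1]+.054)<.06)&(w[...,2]>.14)
P=w[m];print("orange",m.sum(),np.median(P,0).round(4),np.linalg.svd(P-P.mean(0))[2].round(2).tolist(),P.min(0).round(4),P.max(0).round(4))
t=w[(np.hypot(w[...,0]-.469,w[...,1]+.054)<.025)&(w[...,2]>.206)&(w[...,2]<.218)];print("platform",len(t),cv2.minEnclosingCircle(t[:,:2].astype(np.float32)),t.mean(0))
f=w[(np.hypot(w[...,0]-.469,w[...,1]+.054)<.09)&(w[...,2]>.015)&(w[...,2]<.021)];print("foot",len(f),cv2.minEnclosingCircle(f[:,:2].astype(np.float32)))
print((-E[:3,:3].T@E[:3,3]).round(3))
```

```text
1.1 [ 0.15656868 -0.55329594  0.20549339] [[0.962, 0.272, -0.0], [0.272, -0.962, -0.0], [-0.0, 0.0, -1.0]] 1.0000622802979346 [ 0.81168449  0.94089237 -0.19234961]
  return _methods._mean(a, axis=axis, dtype=dtype,
  ret = um.true_divide(
<stdin>:10: RuntimeWarning: Mean of empty slice.
Traceback (most recent call last):
ValueError: zero-size array to reduction operation minimum which has no identity
```

View pics/c.png

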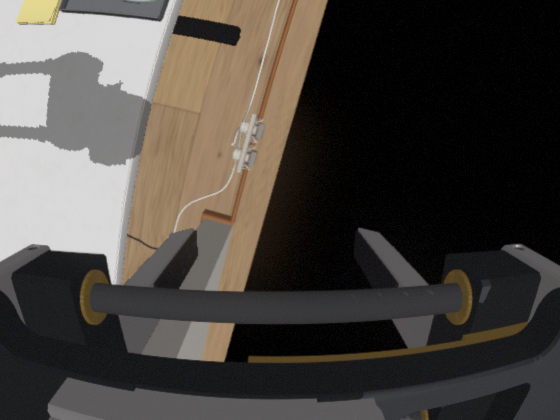

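The move was refused because every row needs all five keys. The wrist view therefore still shows the desk edge from the start pose.

Request:
drive_tool --rows '[{"tx": 0,"ty": 0,"tz": -0.045,"twist": 0,"hand": 1},{"tx": 0,"ty": 0,"tz": -0.045,"twist": 0,"hand": 1},{"tx": 0.0363,"ty": -0.0329,"tz": 0,"twist": 0,"hand": 1},{"tx": 0.0363,"ty": -0.0329,"tz": 0,"twist": 0,"hand": 1},{"tx": 0.0363,"ty": -0.0329,"tz": 0,"twist": 0,"hand": 1},{"tx": 0.0363,"ty": -0.0329,"tz": 0,"twist": 0,"hand": 1},{"tx": 0.0363,"ty": -0.0329,"tz": 0,"twist": 0,"hand": 1},{"tx": 0.0363,"ty": -0.0329,"tz": 0,"twist": 0,"hand": 1},{"tx": 0.0363,"ty": -0.0329,"tz": 0,"twist": 0,"hand": 1},{"tx": 0.0363,"ty": -0.0329,"tz": 0,"twist": 0,"hand": 1},{"tx": 0.0363,"ty": -0.0329,"tz": 0,"twist": 0,"hand": 1},{"tx": 0.0363,"ty": -0.0329,"tz": 0,"twist": 0,"hand": 1},{"tx": 0.0363,"ty": -0.0329,"tz": 0,"twist": 0,"hand": 1},{"tx": 0.0363,"ty": -0.0329,"tz": 0,"twist": 0,"hand": 1},{"tx": 0,"ty": 0,"tz": 0,"twist": 0,"hand": 1},{"tx": 0,"ty": 0,"tz": 0,"twist": 0,"hand": 1}]'

```text
clock: 3.35
tcp_pos: [0.4679, -0.055, 0.2954]
tool_rot: [[0.962, 0.273, -0.001], [0.273, -0.962, -0.001], [-0.001, 0.001, -1.0]]
wrist_force: [-0.2, 0.4, 0.2]
gripper_width: 1.0
grip_force: 0.0
```

```bash
cat > wl.py <<'E'
from h import *
import sys
s=observe();print(s["clock"],s["tcp_pos"].round(4) if hasattr(s["tcp_pos"],"round") else s["tcp_pos"],np.round(s["tool_rot"],3).tolist(),s["gripper_width"],np.round(s["wrist_force"],1))
p=get_image("wrist");cv2.imwrite("pics/%s.png"%sys.argv[1],p["frame"])
for q in("grip","button","camera_stand"):find(p,q)
K=np.array(p["camera_matrix"]);E=np.array(p["extrinsics"]);d=p["depth"]
v,u=np.indices(d.shape);x=(u-K[0,2])/K[0,0];y=(v-K[1,2])/K[1,1];r=np.hypot(x,y)+1e-9
k=np.tan(r)/r;w=(np.stack([x*k*d,y*k*d,d],-1)-E[:3,3])@E[:3,:3];w[d<=0]=np.nan
near=np.hypot(w[...,0]-.469,w[...,1]+.054)
P=w[orange(p)&(near<.06)&(w[...,2]>.14)]
if len(P)>3:print("orange",len(P),np.median(P,0).round(4),np.linalg.svd(P-P.mean(0))[2].round(2).tolist(),P.min(0).round(4),P.max(0).round(4))
for n,R,a,b in(("platform",.025,.206,.218),("foot",.09,.015,.021)):
    t=w[(near<R)&(w[...,2]>a)&(w[...,2]<b)]
    if len(t)>3:print(n,len(t),cv2.minEnclosingCircle(t[:,:2].astype(np.float32)),t.mean(0).round(4))
print("cam",(-E[:3,:3].T@E[:3,3]).round(3))
E
python3 wl.py d
```

```text
3.35 [ 0.4679 -0.055   0.2954] [[0.962, 0.273, -0.001], [0.273, -0.962, -0.001], [-0.001, 0.001, -1.0]] 0.9999500571821631 [-0.2  0.4  0.2]
grip 0.96 [ 0.4717 -0.0493  0.2158]
button 0.71 [ 0.4587 -0.034   0.199 ]
camera_stand 0.9 [ 0.4815 -0.0489  0.0163]
platform 1090 ((0.4708499312400818, -0.05178557336330414), 0.019029976800084114) [ 0.4723 -0.0517  0.214 ]
foot 3377 ((0.4707825481891632, -0.052151650190353394), 0.06242818385362625) [ 0.4846 -0.0489  0.0169]
cam [ 0.532 -0.037  0.475]
```

View pics/d.png

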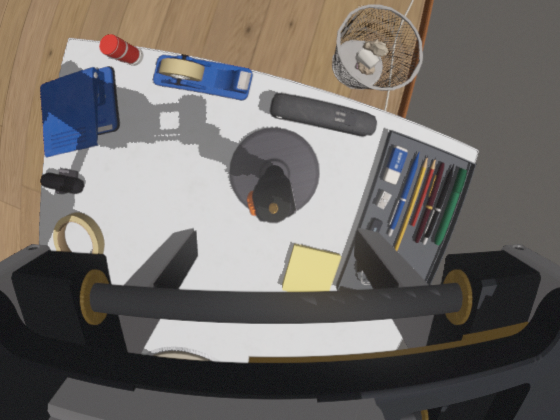

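The wrist view shows the stand at (273,190), with the orange button on its left at (252,203). I'll zoom in to measure the angle of the button.

```bash
python3 - <<'E'
import cv2,numpy as np
f=cv2.imread("pics/d.png")[150:230,225:315]
f=np.clip(f.astype(float)*2.2,0,255).astype(np.uint8)
cv2.imwrite("pics/e.png",cv2.resize(f,None,fx=7,fy=7,interpolation=cv2.INTER_CUBIC))
E
cat >> wl.py <<'E'
M=orange(p)&(near<.06)
h=cv2.cvtColor(p["frame"],cv2.COLOR_BGR2HSV);M|=(h[...,0]<18)&(h[...,1]>150)&(h[...,2]>60)&(near<.06)&(w[...,2]>.15)&(w[...,2]<.205)
P=w[M];P=P[np.isfinite(P[:,0])];print("or2",len(P));print(P.round(4).tolist()[::max(1,len(P)//25)])
E
python3 wl.py d2
```

```text
3.55 [ 0.4677 -0.0559  0.2956] [[0.963, 0.27, 0.0], [0.27, -0.963, -0.0], [-0.0, 0.0, -1.0]] 0.999226922624676 [ 0.3 -0.5  0.5]
grip 0.8 [ 0.4705 -0.051   0.2136]
button 0.65 [0.5892 0.1906 0.0743]
button 0.42 [ 0.4631 -0.0346  0.198 ]
camera_stand 0.64 [ 0.4814 -0.0447  0.0196]
platform 1085 ((0.47102075815200806, -0.05161197483539581), 0.0188021007925272) [ 0.4723 -0.0518  0.2141]
foot 3355 ((0.4718843102455139, -0.05139513686299324), 0.0624370314180851) [ 0.4851 -0.0493  0.0169]
cam [ 0.531 -0.038  0.475]
or2 36
[[0.4666, -0.0303, 0.1973], [0.4658, -0.0305, 0.1974], [0.4648, -0.0307, 0.197], [0.4628, -0.0323, 0.1983], [0.4629, -0.0331, 0.1981], [0.4633, -0.034, 0.1985], [0.4617, -0.0325, 0.1975], [0.4623, -0.0334, 0.1989], [0.461, -0.0327, 0.1982], [0.4615, -0.0336, 0.1991], [0.4615, -0.0344, 0.1984], [0.4617, -0.0353, 0.1983], [0.4601, -0.0338, 0.1971], [0.4605, -0.0347, 0.1978], [0.4608, -0.0355, 0.1982], [0.4613, -0.0364, 0.199], [0.4596, -0.0341, 0.1985], [0.4597, -0.0349, 0.1981], [0.4599, -0.0357, 0.1979], [0.4588, -0.0351, 0.1979], [0.4591, -0.036, 0.1983], [0.4596, -0.0368, 0.1993], [0.4577, -0.0353, 0.1971], [0.4581, -0.0362, 0.198], [0.4585, -0.0371, 0.1983], [0.4588, -0.0379, 0.1988], [0.4572, -0.0356, 0.1985], [0.4576, -0.0364, 0.1994], [0.4581, -0.0373, 0.2], [0.458, -0.0381, 0.1989], [0.4565, -0.0367, 0.1984], [0.4568, -0.0375, 0.1984], [0.457, -0.0384, 0.1986], [0.4555, -0.0369, 0.1978], [0.4558, -0.0377, 0.1982], [0.4563, -0.0386, 0.1993]]
```

View pics/e.png

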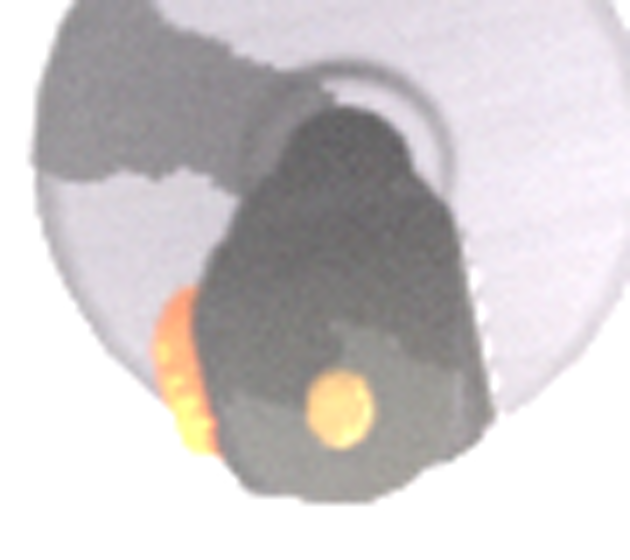

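Request:
drive_tool --rows '[{"tx": 0.003,"ty": -0.0035,"tz": 0,"twist": 0,"hand": 1},{"tx": 0,"ty": 0,"tz": 0,"twist": -0.11,"hand": 1},{"tx": 0,"ty": 0,"tz": 0,"twist": -0.11,"hand": 1},{"tx": 0,"ty": 0,"tz": 0.025,"twist": 0,"hand": 0.9},{"tx": 0,"ty": 0,"tz": 0.025,"twist": 0,"hand": 0.8},{"tx": 0,"ty": 0,"tz": 0,"twist": 0,"hand": 0.8},{"tx": 0,"ty": 0,"tz": 0,"twist": 0,"hand": 0.8}]'

```text
clock: 4.62
tcp_pos: [0.4708, -0.0506, 0.2463]
tool_rot: [[0.88, 0.476, 0.001], [0.476, -0.88, -0.0], [0.001, 0.001, -1.0]]
wrist_force: [-0.1, -0.8, 0.1]
gripper_width: 0.806
grip_force: 0.0
```

```bash
python3 wl.py f
python3 - <<'E'
import cv2,numpy as np
f=cv2.imread("pics/f.png")[140:290,180:380]
f=np.clip(f.astype(float)*1.8,0,255).astype(np.uint8)
cv2.imwrite("pics/g.png",cv2.resize(f,None,fx=4,fy=4,interpolation=cv2.INTER_CUBIC))
E
```

```text
4.625 [ 0.4708 -0.0506  0.2463] [[0.88, 0.476, 0.001], [0.476, -0.88, -0.0], [0.001, 0.001, -1.0]] 0.8063663137786395 [-0.1 -0.8  0.1]
grip 0.83 [ 0.4776 -0.0522  0.2129]
button 0.5 [ 0.4653 -0.0329  0.1989]
camera_stand 0.97 [ 0.4827 -0.0459  0.0191]
platform 1565 ((0.47056645154953003, -0.05199523642659187), 0.01899595931172371) [ 0.4724 -0.051   0.214 ]
foot 4232 ((0.4719841480255127, -0.05242482200264931), 0.06311416625976562) [ 0.4838 -0.0453  0.0169]
cam [ 0.529 -0.02   0.426]
or2 72
[[0.4683, -0.0303, 0.1969], [0.4676, -0.0307, 0.1969], [0.4661, -0.0298, 0.1964], [0.4672, -0.031, 0.1978], [0.4659, -0.03, 0.1978], [0.4668, -0.0313, 0.1986], [0.4655, -0.031, 0.1978], [0.4643, -0.0308, 0.197], [0.4651, -0.0329, 0.1987], [0.4628, -0.0315, 0.1965], [0.4641, -0.0327, 0.1986], [0.4632, -0.0323, 0.1992], [0.4636, -0.0337, 0.198], [0.4621, -0.0328, 0.1975], [0.4633, -0.0339, 0.1994], [0.4617, -0.0338, 0.1974], [0.4616, -0.034, 0.1993], [0.4621, -0.0353, 0.1987], [0.461, -0.035, 0.1985], [0.4592, -0.0342, 0.197], [0.4602, -0.0354, 0.1981], [0.4588, -0.0345, 0.1979], [0.4595, -0.0358, 0.198], [0.4581, -0.0348, 0.198], [0.459, -0.0361, 0.1986], [0.4597, -0.0374, 0.1985], [0.4578, -0.0358, 0.198], [0.459, -0.037, 0.1996], [0.4594, -0.0384, 0.1985], [0.457, -0.0362, 0.1976], [0.4579, -0.0374, 0.1984], [0.4559, -0.0359, 0.1973], [0.457, -0.0371, 0.1986], [0.4579, -0.0384, 0.1994], [0.4561, -0.0375, 0.1981], [0.4551, -0.0379, 0.1972]]
```

View pics/g.png

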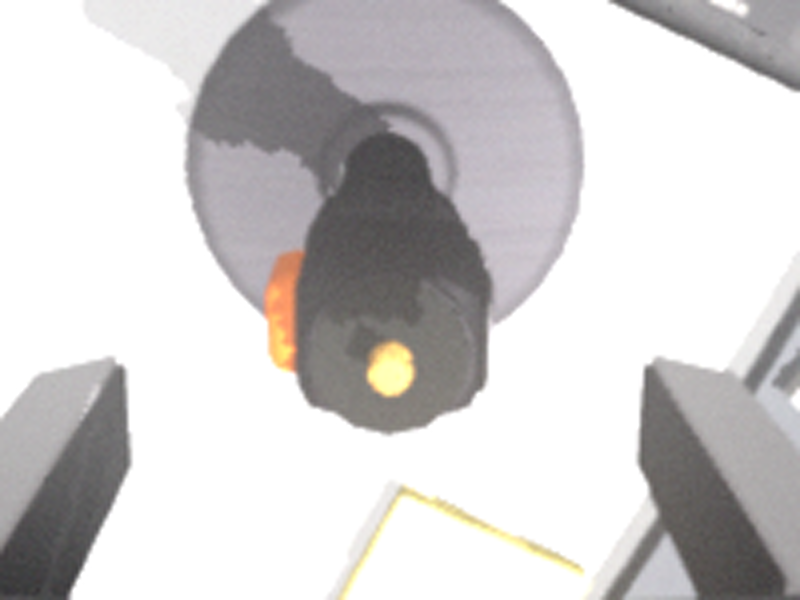

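The view is aligned: the button edge is vertical at x≈267 in the crop, and the brass screw at 390 sits midway between the fingertips at 125 and 648. I'll descend and close part way.

Request:
drive_tool --rows '[{"tx": -0.001,"ty": -0.0005,"tz": 0.02,"twist": -0.03,"hand": 0.8},{"tx": 0,"ty": 0,"tz": 0.02,"twist": 0,"hand": 0.8},{"tx": 0,"ty": 0,"tz": 0.02,"twist": 0,"hand": 0.8},{"tx": 0,"ty": 0,"tz": 0.02,"twist": 0,"hand": 0.7},{"tx": 0,"ty": 0,"tz": 0,"twist": 0,"hand": 0.6},{"tx": 0,"ty": 0,"tz": 0,"twist": 0,"hand": 0.52},{"tx": 0,"ty": 0,"tz": 0,"twist": 0,"hand": 0.5},{"tx": 0,"ty": 0,"tz": 0,"twist": 0,"hand": 0.5}]'

```text
clock: 5.82
tcp_pos: [0.4695, -0.0508, 0.1662]
tool_rot: [[0.865, 0.502, 0.001], [0.502, -0.865, -0.0], [0.001, 0.001, -1.0]]
wrist_force: [0.1, 1.0, -0.4]
gripper_width: 0.503
grip_force: 0.0
```

```bash
python3 wl.py i|cut -c1-400
python3 - <<'E'
import cv2,numpy as np
f=cv2.imread("pics/i.png")[170:320,180:380]
f=np.clip(f.astype(float)*1.8,0,255).astype(np.uint8)
cv2.imwrite("pics/j.png",cv2.resize(f,None,fx=4,fy=4,interpolation=cv2.INTER_CUBIC))
E
```

```text
5.825 [ 0.4695 -0.0508  0.1662] [[0.865, 0.502, 0.001], [0.502, -0.865, -0.0], [0.001, 0.001, -1.0]] 0.5025244333015724 [ 0.1  1.  -0.4]
grip 0.95 [ 0.4759 -0.0464  0.2084]
button 0.89 [ 0.4663 -0.0318  0.1956]
camera_stand 0.79 [ 0.4824 -0.0427  0.0198]
orange 32 [ 0.4567 -0.0374  0.1981] [[-0.75, -0.61, -0.24], [-0.49, 0.77, -0.42], [-0.44, 0.19, 0.88]] [ 0.455  -0.0395  0.1971] [ 0.4591 -0.0356  0.1995]
platform 2901 ((0.4733808934688568, -0.05441584810614586), 0.02131999097764492) [ 0.4764 -0.0502  0.2137]
foot 6560 ((0.47179239988327026, -0.05171208456158638), 0.06180206686258316) [ 0.4825 -0.0449  0.0169]
cam [ 0.527 -0.018  0.346]
or2 404
[[0.4699, -0.0299, 0.1785], [0.4707, -0.0305, 0.1829], [0.4709, -0.0313, 0.1856], [0.471, -0.0316, 0.1887], [0.4708, -0.0314, 0.1916], [0.4712, -0.0306, 0.1965], [0.469, -0.0295, 0.1959], [0.4707, -0.0316, 0.1982], [0.468, -0.0306, 0.1962], [0.4695, -0.0328, 0.198], [0.4679, -0.0315, 0.1988], [0.4653, -0.0305, 0.1972], [0.4665, -0.0333, 0.1976], [0.4646, -0.032, 0.1978], [0.4661, -0.0347, 0.1988],
```

View pics/j.png

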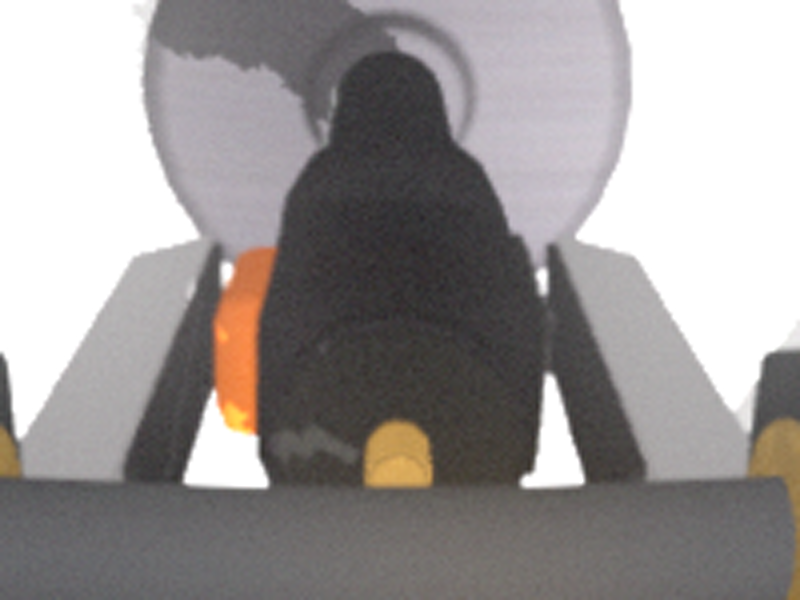

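The gaps beside the button and the pad are small and about equal. I'll close in steps and watch the lateral force.

Request:
drive_tool --rows '[{"tx": 0,"ty": 0,"tz": 0,"twist": 0,"hand": 0.46},{"tx": 0,"ty": 0,"tz": 0,"twist": 0,"hand": 0.44},{"tx": 0,"ty": 0,"tz": 0,"twist": 0,"hand": 0.42},{"tx": 0,"ty": 0,"tz": 0,"twist": 0,"hand": 0.41},{"tx": 0,"ty": 0,"tz": 0,"twist": 0,"hand": 0.4},{"tx": 0,"ty": 0,"tz": 0,"twist": 0,"hand": 0.4}]'

```text
clock: 6.78
tcp_pos: [0.4691, -0.0509, 0.1654]
tool_rot: [[0.865, 0.502, -0.0], [0.502, -0.865, -0.001], [-0.0, 0.0, -1.0]]
wrist_force: [-0.6, 0.6, 0.1]
gripper_width: 0.404
grip_force: 1.7
```

Request:
drive_tool --rows '[{"tx": 0,"ty": 0,"tz": 0,"twist": 0,"hand": 0.39},{"tx": 0,"ty": 0,"tz": 0,"twist": 0,"hand": 0.38},{"tx": 0,"ty": 0,"tz": 0,"twist": 0,"hand": 0.375},{"tx": 0,"ty": 0,"tz": 0,"twist": 0,"hand": 0.37},{"tx": 0,"ty": 0,"tz": 0,"twist": 0,"hand": 0.365},{"tx": 0,"ty": 0,"tz": 0,"twist": 0,"hand": 0.365}]'

```text
clock: 7.52
tcp_pos: [0.4696, -0.0517, 0.1656]
tool_rot: [[0.865, 0.502, 0.001], [0.502, -0.865, -0.002], [-0.0, 0.002, -1.0]]
wrist_force: [1.9, -5.0, -1.0]
gripper_width: 0.372
grip_force: 21.7
```

The button is fully in at 35 mm opening. I'll relieve the 5 N side load with a small shift and firm up the grip.

Request:
drive_tool --rows '[{"tx": 0,"ty": 0.0005,"tz": 0,"twist": 0,"hand": 0.365},{"tx": 0,"ty": 0.0005,"tz": 0,"twist": 0,"hand": 0.34},{"tx": 0,"ty": 0,"tz": 0,"twist": 0,"hand": 0.34},{"tx": 0,"ty": 0,"tz": 0,"twist": 0,"hand": 0.34}]'

```text
clock: 8.02
tcp_pos: [0.4696, -0.0518, 0.1655]
tool_rot: [[0.865, 0.502, 0.0], [0.502, -0.865, -0.001], [-0.0, 0.001, -1.0]]
wrist_force: [1.5, -5.2, -1.1]
gripper_width: 0.366
grip_force: 29.8
```

Request:
drive_tool --rows '[{"tx": 0,"ty": 0.0005,"tz": 0,"twist": 0,"hand": 0.34},{"tx": 0,"ty": 0.0005,"tz": 0,"twist": 0,"hand": 0.34},{"tx": 0,"ty": 0,"tz": 0,"twist": 0,"hand": 0.34}]'

```text
clock: 8.4
tcp_pos: [0.4697, -0.052, 0.1655]
tool_rot: [[0.865, 0.502, -0.0], [0.502, -0.865, 0.001], [-0.0, -0.001, -1.0]]
wrist_force: [0.0, -2.1, 0.5]
gripper_width: 0.367
grip_force: 29.8
```

Request:
drive_tool --rows '[{"tx": 0,"ty": 0.0005,"tz": 0,"twist": 0,"hand": 0.34},{"tx": 0,"ty": 0,"tz": -0.003,"twist": 0,"hand": 0.34},{"tx": 0,"ty": 0,"tz": -0.005,"twist": 0,"hand": 0.34},{"tx": 0,"ty": 0,"tz": -0.006,"twist": 0,"hand": 0.34},{"tx": 0,"ty": 0,"tz": -0.006,"twist": 0,"hand": 0.34},{"tx": 0,"ty": 0,"tz": 0,"twist": 0,"hand": 0.34}]'

```text
clock: 9.15
tcp_pos: [0.4697, -0.0521, 0.1858]
tool_rot: [[0.865, 0.502, -0.001], [0.502, -0.865, 0.001], [-0.0, -0.001, -1.0]]
wrist_force: [-0.4, 1.3, -4.5]
gripper_width: 0.367
grip_force: 29.8
```

The column is rising freely, with 4.5 N on the wrist, about its own weight. Next is the first stop.

Request:
drive_tool --rows '[{"tx": 0,"ty": 0,"tz": -0.008,"twist": 0,"hand": 0.34},{"tx": 0,"ty": 0,"tz": -0.008,"twist": 0,"hand": 0.34},{"tx": 0,"ty": 0,"tz": -0.008,"twist": 0,"hand": 0.34},{"tx": 0,"ty": 0,"tz": -0.004,"twist": 0,"hand": 0.34},{"tx": 0,"ty": 0,"tz": -0.003,"twist": 0,"hand": 0.34},{"tx": 0,"ty": 0,"tz": -0.003,"twist": 0,"hand": 0.34},{"tx": 0,"ty": 0,"tz": -0.003,"twist": 0,"hand": 0.34},{"tx": 0,"ty": 0,"tz": 0,"twist": 0,"hand": 0.34}]'

```text
clock: 10.15
tcp_pos: [0.4698, -0.0522, 0.2234]
tool_rot: [[0.865, 0.502, -0.001], [0.502, -0.865, 0.001], [-0.0, -0.001, -1.0]]
wrist_force: [-3.9, 4.8, -2.1]
gripper_width: 0.366
grip_force: 29.8
```

Request:
drive_tool --rows '[{"tx": 0,"ty": 0,"tz": 0,"twist": 0,"hand": 0.34},{"tx": 0,"ty": 0,"tz": 0,"twist": 0,"hand": 0.34}]'

```text
clock: 10.4
tcp_pos: [0.4698, -0.0522, 0.2235]
tool_rot: [[0.865, 0.502, -0.0], [0.502, -0.865, 0.001], [0.0, -0.001, -1.0]]
wrist_force: [-3.6, 5.9, -1.9]
gripper_width: 0.363
grip_force: 29.8
```

```bash
cat > sc.py <<'E'
from h import *
import sys
p=get_image("scene");w=cloud(p);near=np.hypot(w[...,0]-.4705,w[...,1]+.0522)
f=w[(near<.062)&(near>.03)&(w[...,2]<.04)&(w[...,2]>.005)];print("foot z",np.median(f,0).round(4),len(f))
for lo,hi in((.025,.11),):
    t=w[(near<.05)&(w[...,2]>lo)&(w[...,2]<hi)];print(" tube",np.median(t,0).round(4),len(t))
P=w[orange(p)&(near<.06)&(w[...,2]>.15)];print("orange",np.median(P,0).round(4),len(P))
K=np.array(p["camera_matrix"]);f=p["frame"][110:260,200:400];cv2.imwrite("pics/%s.png"%sys.argv[1],cv2.resize(f,None,fx=4,fy=4,interpolation=cv2.INTER_CUBIC))
s=observe();print(s["clock"],np.round(s["tcp_pos"],4),np.round(s["wrist_force"],1),np.round(s["wrist_torque"],2))
E
python3 sc.py k
```

```text
foot z [ 0.4575 -0.0361  0.0179] 853
 tube [ 0.4624 -0.042   0.0621] 382
orange [nan nan nan] 0
10.45 [ 0.4698 -0.0522  0.2236] [-3.1  4.9 -1.5] [ 1.34  0.95 -0.23]
  return _methods._mean(a, axis=axis, dtype=dtype,
  ret = um.true_divide(
```

View pics/k.png

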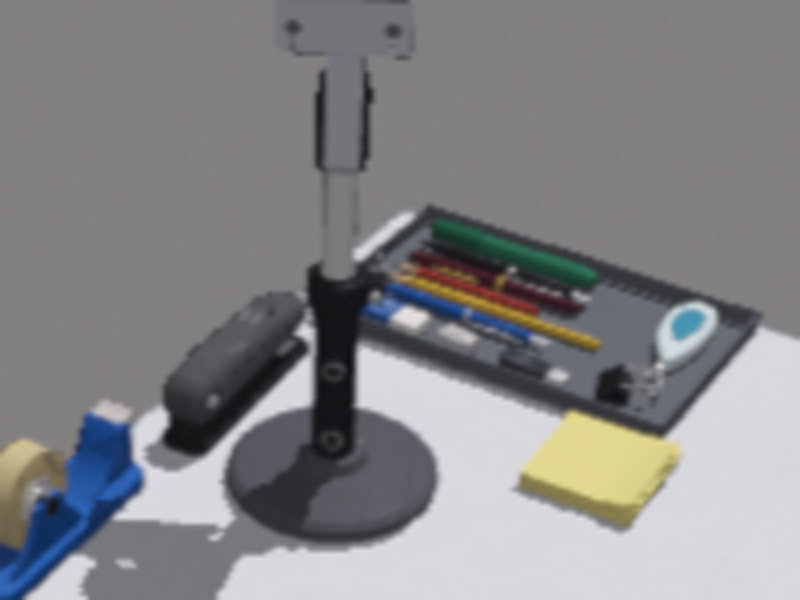

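The foot is flat and hasn't moved, and the steel inner column shows above the collar, so the first stop is passed. I'll relieve the side load before going on.

Request:
drive_tool --rows '[{"tx": 0,"ty": -0.0005,"tz": 0,"twist": 0,"hand": 0.34},{"tx": 0,"ty": -0.0005,"tz": 0,"twist": 0,"hand": 0.34},{"tx": 0,"ty": 0,"tz": 0,"twist": 0,"hand": 0.34}]'

```text
clock: 10.82
tcp_pos: [0.4698, -0.0522, 0.2234]
tool_rot: [[0.865, 0.502, 0.001], [0.502, -0.865, -0.001], [0.0, 0.001, -1.0]]
wrist_force: [-3.3, 4.0, -0.3]
gripper_width: 0.366
grip_force: 29.8
```

Request:
drive_tool --rows '[{"tx": 0,"ty": -0.0005,"tz": 0,"twist": 0,"hand": 0.34},{"tx": 0,"ty": -0.0005,"tz": -0.004,"twist": 0,"hand": 0.34},{"tx": 0,"ty": 0,"tz": -0.006,"twist": 0,"hand": 0.34},{"tx": 0,"ty": 0,"tz": -0.006,"twist": 0,"hand": 0.34},{"tx": 0,"ty": 0,"tz": 0,"twist": 0,"hand": 0.34}]'

```text
clock: 11.45
tcp_pos: [0.4697, -0.052, 0.2391]
tool_rot: [[0.865, 0.502, 0.001], [0.502, -0.865, -0.002], [0.0, 0.002, -1.0]]
wrist_force: [-1.0, -1.1, -3.9]
gripper_width: 0.368
grip_force: 29.8
```

Request:
drive_tool --rows '[{"tx": 0,"ty": 0,"tz": -0.006,"twist": 0,"hand": 0.34},{"tx": 0,"ty": 0,"tz": -0.006,"twist": 0,"hand": 0.34},{"tx": 0,"ty": 0,"tz": -0.006,"twist": 0,"hand": 0.34},{"tx": 0,"ty": 0,"tz": -0.004,"twist": 0,"hand": 0.34},{"tx": 0,"ty": 0,"tz": -0.002,"twist": 0,"hand": 0.34},{"tx": 0,"ty": 0,"tz": 0,"twist": 0,"hand": 0.34}]'

```text
clock: 12.2
tcp_pos: [0.4696, -0.0513, 0.2627]
tool_rot: [[0.865, 0.502, 0.001], [0.502, -0.865, -0.001], [0.0, 0.001, -1.0]]
wrist_force: [-0.4, -2.9, -4.7]
gripper_width: 0.371
grip_force: 29.8
```

Request:
drive_tool --rows '[{"tx": 0,"ty": 0.0003,"tz": -0.001,"twist": 0,"hand": 0.34},{"tx": 0,"ty": 0.0003,"tz": -0.001,"twist": 0,"hand": 0.34},{"tx": 0,"ty": 0,"tz": -0.001,"twist": 0,"hand": 0.34},{"tx": 0,"ty": 0,"tz": 0,"twist": 0,"hand": 0.34}]'

```text
clock: 12.7
tcp_pos: [0.4697, -0.0516, 0.2656]
tool_rot: [[0.865, 0.502, 0.0], [0.502, -0.865, -0.0], [0.0, 0.0, -1.0]]
wrist_force: [0.3, -3.2, -5.2]
gripper_width: 0.37
grip_force: 29.8
```

Request:
drive_tool --rows '[{"tx": 0,"ty": 0.0003,"tz": -0.001,"twist": 0,"hand": 0.34},{"tx": 0,"ty": 0,"tz": 0,"twist": 0,"hand": 0.34},{"tx": 0,"ty": 0,"tz": 0,"twist": 0,"hand": 0.34}]'

```text
clock: 13.08
tcp_pos: [0.4694, -0.0515, 0.2657]
tool_rot: [[0.865, 0.502, -0.001], [0.502, -0.865, 0.001], [-0.001, -0.001, -1.0]]
wrist_force: [2.8, 0.0, -11.1]
gripper_width: 0.359
grip_force: 29.7
```

Request:
drive_tool --rows '[{"tx": 0,"ty": 0,"tz": 0,"twist": 0,"hand": 0.34},{"tx": 0,"ty": 0,"tz": 0,"twist": 0,"hand": 0.34},{"tx": 0,"ty": 0,"tz": 0,"twist": 0,"hand": 0.34}]'

```text
clock: 13.45
tcp_pos: [0.4692, -0.0515, 0.2658]
tool_rot: [[0.865, 0.502, -0.002], [0.502, -0.865, 0.001], [-0.001, -0.001, -1.0]]
wrist_force: [1.3, -0.4, -15.6]
gripper_width: 0.366
grip_force: 29.7
```

```bash
python3 sc.py l 2>/dev/null
```

```text
foot z [ 0.459  -0.0358  0.018 ] 862
 tube [ 0.4624 -0.0419  0.0628] 385
orange [nan nan nan] 0
13.5 [ 0.4692 -0.0515  0.2658] [  1.6  -0.7 -14.8] [ 0.07 -0.11 -0.08]
```

View pics/l.png

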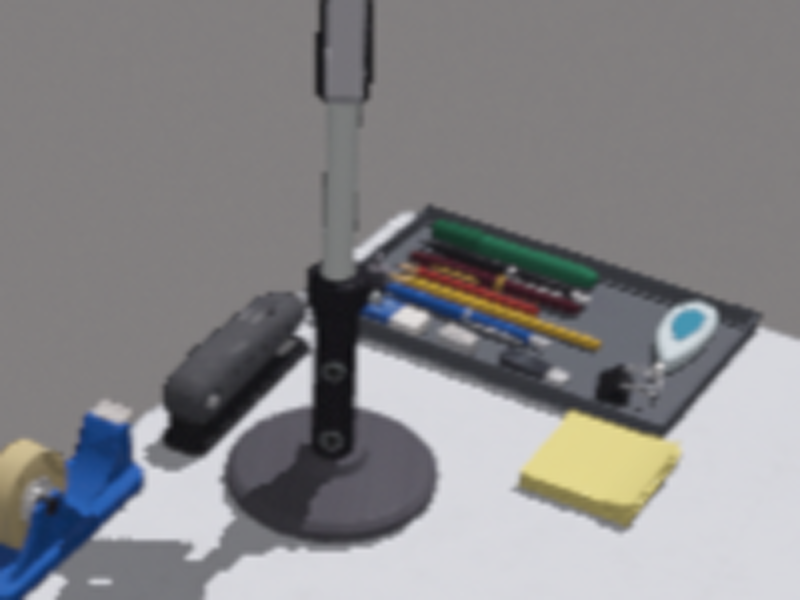

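The picture shows the column fully out and the foot flat and unmoved. The pull crept from 11 to 15 N, so I'll ease off slightly and check that it holds steady.

Request:
drive_tool --rows '[{"tx": 0,"ty": 0,"tz": 0.0004,"twist": 0,"hand": 0.34},{"tx": 0,"ty": 0,"tz": 0,"twist": 0,"hand": 0.34},{"tx": 0,"ty": 0,"tz": 0,"twist": 0,"hand": 0.34},{"tx": 0,"ty": 0,"tz": 0,"twist": 0,"hand": 0.34}]'

```text
clock: 14.0
tcp_pos: [0.4693, -0.0517, 0.2657]
tool_rot: [[0.865, 0.502, -0.001], [0.502, -0.865, 0.0], [-0.001, -0.001, -1.0]]
wrist_force: [0.7, -0.3, -16.0]
gripper_width: 0.365
grip_force: 29.7
```

Request:
drive_tool --rows '[{"tx": 0,"ty": 0,"tz": 0,"twist": 0,"hand": 0.34},{"tx": 0,"ty": 0,"tz": 0,"twist": 0,"hand": 0.34},{"tx": 0,"ty": 0,"tz": 0,"twist": 0,"hand": 0.34},{"tx": 0,"ty": 0,"tz": 0,"twist": 0,"hand": 0.34},{"tx": 0,"ty": 0,"tz": 0,"twist": 0,"hand": 0.34},{"tx": 0,"ty": 0,"tz": 0,"twist": 0,"hand": 0.34},{"tx": 0,"ty": 0,"tz": 0,"twist": 0,"hand": 0.34},{"tx": 0,"ty": 0,"tz": 0,"twist": 0,"hand": 0.34}]'

```text
clock: 15.0
tcp_pos: [0.4694, -0.0517, 0.2657]
tool_rot: [[0.865, 0.502, -0.001], [0.502, -0.865, 0.0], [-0.001, -0.001, -1.0]]
wrist_force: [0.0, 1.0, -21.4]
gripper_width: 0.368
grip_force: 29.7
```

Request:
drive_tool --rows '[{"tx": 0,"ty": 0,"tz": 0.0005,"twist": 0,"hand": 0.34},{"tx": 0,"ty": 0,"tz": 0,"twist": 0,"hand": 0.34},{"tx": 0,"ty": 0,"tz": 0,"twist": 0,"hand": 0.34},{"tx": 0,"ty": 0,"tz": 0,"twist": 0,"hand": 0.34}]'

```text
clock: 15.5
tcp_pos: [0.4697, -0.0518, 0.2656]
tool_rot: [[0.865, 0.502, 0.0], [0.502, -0.865, -0.0], [0.0, 0.0, -1.0]]
wrist_force: [-0.4, 0.8, -19.2]
gripper_width: 0.37
grip_force: 29.7
```

Request:
drive_tool --rows '[{"tx": 0,"ty": 0,"tz": 0,"twist": 0,"hand": 0.34},{"tx": 0,"ty": 0,"tz": 0,"twist": 0,"hand": 0.34},{"tx": 0,"ty": 0,"tz": 0,"twist": 0,"hand": 0.34},{"tx": 0,"ty": 0,"tz": 0,"twist": 0,"hand": 0.34}]'

```text
clock: 16.0
tcp_pos: [0.4697, -0.0518, 0.2656]
tool_rot: [[0.865, 0.502, 0.0], [0.502, -0.865, -0.0], [0.0, 0.0, -1.0]]
wrist_force: [-0.3, 0.5, -17.8]
gripper_width: 0.364
grip_force: 29.7
```

The pull is now 18 N and slowly easing. That is under the 25 N lifting limit and well above the column's weight, so I'll hand in.

```bash
python3 -c "
from rig import *
print(job_done())"
```

```text
the job is handed in; nothing more can be done
None
```

The button is squeezed in, and the arm is holding the column up at the second stop with about 18 N of pull; the stand stayed flat and in place, and I saw nothing else disturbed.

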